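Hang the round biscuit cutter on the cutter carousel

ROBOT

A 6-joint arm with a two-finger parallel gripper is mounted at the origin on the work surface. World frame = base frame: x ahead of the robot, y to its left, z up, the work surface at z = 0. Lengths are in mm, angles in rad, forces in N, time in s.
With the tool pointing down it reaches from about 275 to 750 mm from the base axis. Payload 10.2 kg.
Tool frame: the origin (TCP) lies at the very end of the fingers, on their centre line; the grasp point (between the pads) lies 19 mm behind it; z points along the fingers, y is the line along which they close (so a half turn about z gives the same grasp; the last joint's range is limited). The gripper opens to 85 mm and grips with 20 to 120 N. Pads are 22 mm wide; open, the fingers measure 114 mm over their backs; the gripper's body (76 mm by 85 mm) begins 54 mm behind the grasp point. The pads swing forward as they close: fully open they stand 13 mm farther back than shut.
Start: joints at [-1.366, 0.313, 1.498, -0, 1.331, -0.223], TCP at [217.795, -477.699, 231.294] pointing down, gripper open.
Joint ranges: [-2.94, 2.94], [-0.97, 2.17], [0.19, 2.56], [-1.23, 4.37], [0.02, 3.11], [-2.88, 2.88]. Speed limits (rad/s): [2.39, 2.39, 3.01, 3.14, 3.14, 3.14].

INTERFACE

Orientations are given as a unit quaternion [w, x, y, z].
In Python, from rig import ctrl gives the robot as it stands.
- The arm moves only by the shell command python3 -m inch 'ROWS' [OPENING] [FORCE]. ROWS is text: rows parted by semicolons, each of 6 numbers parted by spaces: the shift along the tool's x, y, z in mm, then the turn, a rotation vector about the tool's x, y, z in units of 6 degrees (1.0 is 6 degrees). A call has exactly 10 rows; each row shifts and turns the commanded pose from where the row before left it, along the tool's axes as they then stand; what a row does not reach is not made up. A row lasts 1/12 s, in which the tool goes at most 41.7 mm and 7.16 degrees, less where a joint would pass 70% of its speed; a pose out of reach is approached as far as the arm can. A call with a gripper value outside its range is refused whole. OPENING is the opening, from 0 (shut) to 1 (fully open), set as the call begins (- or left out, the last holds). The fingers move at their own pace and stop on an object; FORCE is the grip in N (left out, the last holds). Time passes only in rows, so rows that do not move let the fingers close, or fill a call up. It gives the time, the measured TCP pose, the force, the opening and the grip force at its end, in the units of the state.
- ctrl.sense(): the state, without advancing time (a new reading comes with each control period).
- ctrl.capture(name): name is "scene" or "top" or "wrist"; returns a dict with "image" (480x640x3 uint8, red, green, blue), "intrinsics" (3x3 intrinsics, pixels), "rvec" (rotation vector, rad) and "tvec" (3), from world to camera coordinates, as OpenCV has them. Camera axes: x right, y down, z forward; pixel columns grow to the right and rows downward; lengths in mm; the calibration is good to about 2 mm. The wrist camera is an equidistant fisheye: a pixel r from the principal point sees the ray r / f radians off the axis. A picture is of the moment at which its call begins. There is no depth.
- ctrl.finish_job(): hands the job in; it is judged then, once.
The state is a dict: "time_s": time; "joints": joint angles; "dq": joint speeds; "tau": joint torques, N m; "eef_pos": TCP position; "ee_rot": TCP orientation; "force": force on the tool from outside, world axes, zero at the start; "wrist_torque": the same for the moment, N m; "grip_width": opening from 0.0 (shut) to 1.0 (fully open); "grip_force": force on a finger pad.
Only numpy, scipy, OpenCV 4.12 (cv2) and the standard library are available. Lean on these libraries where they do the work, as an engineer would, in place of code of your own. Each camera call takes 0.05 s, during which the arm holds its last target. There are 200 camera calls.

TASK

First turn the head of the cutter carousel until its one empty hook points to the front, over the wooden tongue of the base. Then hang the loose round biscuit cutter from that hook by its strap handle, so that it hangs freely and the hook stays at the front. Leave the square cutter where it stands on the counter.

Things in the scene. Friction and masses are not known exactly. Their poses are not given: they have to be found in the camera images.
- round_cutter: Loose steel cutter on the counter: open ring 60 mm across, 28 high, with an upright square strap arch on top, 78 high in all, 90 g. Arch: two legs, outer faces 58 mm apart along its y (grip them from above, above the ring), strap 16 mm wide (x), 4 thick, its underside at z=74. The opening, 50 wide (y), z=28 to 74, is passed through along x from either side. Origin: centre of underside, z up.
- square_cutter: Loose steel cutter with a square ring, 60 by 60 mm, and the very same height and strap handle as the round one; it stands on the counter beside it and must be left alone. Origin: centre of the underside, z up.
- hook_seat (a point): Point on top of the carousel's one empty hook, 85 mm from the turning axis. The frame turns with the head: -x outward along the arm, +x to the axis, z up. The hook is a level steel arm, 10 mm wide, 6 thick, top 180 mm above the counter (z=0), ending at 118 mm radius in a 6 mm thick lip that rises 14 mm above the arm. Brass hub on the axis: 32 mm across, top at 198 mm.
- rotor (a joint): Angle (rad) of the carousel's head with 4 hooks 90 degrees apart, 3 carrying cutters fixed to it. 0: the empty hook points to the front, over the tongue of the round wooden base, roughly towards the robot; grows counter-clockwise from above. Starts at 1.1 to 2.2, limits +-2.9. Stays where left; 1 to 2 N on a hook arm turns it, e.g. shut fingers pushing the side of the empty arm.
There are look-alikes about, which are no part of the job. Leave any yellow look-alike of the round_cutter alone.

How it is judged (in metres and radians):
On the way:
1. the empty hook points to the front within 15 degrees while the round cutter still is where it stood (within 30 mm) (value of joint rotor between -0.262 and 0.262 rad and distance of round_cutter from where it was at the start of the episode below 0.03 m), for 0.2 s.
At the end, for the whole second after the job is handed in: Empty hook at the front within 20 degrees; round cutter hanging at rest from its arm by the strap, origin 74 mm (+-10) below the arm's top, within 20 mm sideways and 26 mm outward to 48 mm inward of hook_seat, upright within 20 degrees; square cutter within 30 mm of its start (value of joint rotor between -0.35 and 0.35 rad and x of round_cutter in the frame of hook_seat between -0.026 and 0.048 m and y of round_cutter in the frame of hook_seat between -0.02 and 0.02 m and z of round_cutter in the frame of hook_seat between -0.084 and -0.064 m and angle between round_cutter's own z axis and vertical below 0.35 rad and linear speed of round_cutter below 0.03 m/s and distance of square_cutter from where it was at the start of the episode below 0.03 m); the robot touches nothing.
It fails at once if the square cutter was moved by more than 30 mm (distance of square_cutter from where it was at the start of the episode above 0.03 m).
It also fails if it takes over 58 s, if anything falls off the work surface, if the arm or the gripper's body presses on something with over 40 N, if the wrist force passes 120 N, or if a joint passes its speed limit or range.

## Working session

There is one attempt and no reset: what is moved stays moved. The work goes in short steps, Python scripts to look and compute and a shell command to move; the robot and the scene stay as the last step left them, time stands still between calls to the robot, and variables do not carry over. Pictures are saved under pics/ and viewed, at most 10 in all, crops included, and the job is handed in when it is done.

```bash
mkdir -p pics
cat > h.py <<'E'
import numpy as np, cv2, pickle, sys
from rig import ctrl
from scipy.spatial.transform import Rotation as R
def cap(n,tag):
    c=ctrl.capture(n); pickle.dump(c,open(f'pics/{tag}.pkl','wb')); cv2.imwrite(f'pics/{tag}.png',c['image'][:,:,::-1]); return c
def ray(c,u,v,fish=False):
    K=np.array(c['intrinsics']);Rm=cv2.Rodrigues(np.array(c['rvec'],float))[0];t=np.array(c['tvec'],float).ravel()
    p=np.array([(u-K[0,2])/K[0,0],(v-K[1,2])/K[1,1]])
    if fish:
        r=np.hypot(*p); d=np.array([*(p/r*np.sin(r)),np.cos(r)]) if r>0 else np.array([0,0,1.])
    else: d=np.array([*p,1.])
    return -Rm.T@t, Rm.T@d
def atz(c,u,v,z,fish=False):
    o,d=ray(c,u,v,fish); return (o+d*(z-o[2])/d[2]).round(1)
def load(t): return pickle.load(open(f'pics/{t}.pkl','rb'))
def proj(c,P):
    return cv2.projectPoints(np.array(P,float).reshape(-1,3),np.array(c['rvec'],float),np.array(c['tvec'],float),np.array(c['intrinsics'],float),None)[0].reshape(-1,2).round(1)
E
python3 - <<'E'
from h import *
cap('scene','s0');cap('top','t0')
s=ctrl.sense();print({k:np.round(v,3) for k,v in s.items()})
print(R.from_quat(np.roll(s['ee_rot'],-1)).as_matrix().round(3))
E
```

```text
{'time_s': np.float64(0.1), 'joints': array([-1.366,  0.313,  1.498, -0.   ,  1.331, -0.223]), 'dq': array([-0.003, -0.004, -0.001,  0.001,  0.001, -0.   ]), 'tau': array([ 2.0000e-03, -4.1290e+01, -2.6014e+01, -0.0000e+00,  3.0000e-03,
       -0.0000e+00]), 'eef_pos': array([ 217.759, -477.469,  230.809]), 'ee_rot': array([-0.001,  0.977,  0.212,  0.   ]), 'force': array([ 0.302, -0.376, -0.003]), 'wrist_torque': array([ 0.024,  0.008, -0.025]), 'grip_force': np.float64(0.0), 'grip_width': np.float64(0.998)}
[[ 0.91   0.415 -0.   ]
 [ 0.415 -0.91   0.001]
 [ 0.    -0.001 -1.   ]]
```

View pics/t0.png

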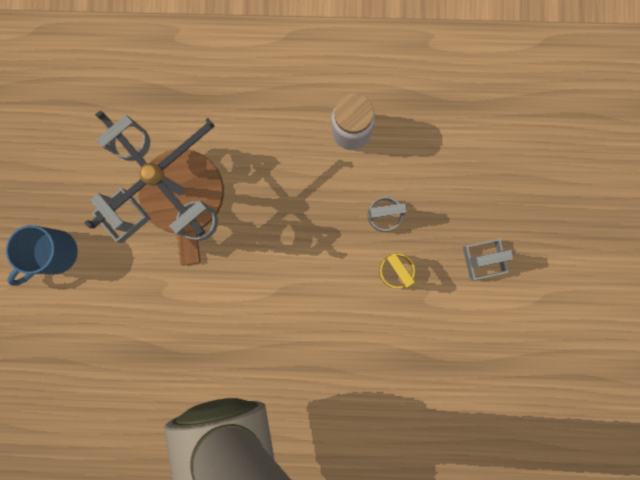

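View pics/s0.png

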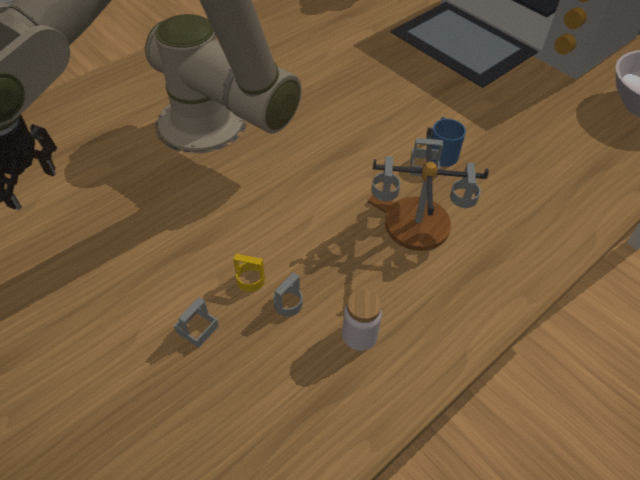

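The top view shows the hub near (151,174), the empty arm tip near (211,124), the tongue near (190,262), the round cutter near (387,213), the yellow one near (398,270) and the square one near (488,260). I'll enlarge the two regions and measure.

Run:
```python
from h import *
c=load('t0');im=c['image'][:,:,::-1]
a=cv2.resize(im[90:270,70:240],None,fx=3.2,fy=3.2,interpolation=2)[:576,:]
b=cv2.resize(im[190:300,360:420],None,fx=4,fy=4,interpolation=2)
o=np.zeros((576,a.shape[1]+b.shape[1],3),np.uint8);o[:a.shape[0],:a.shape[1]]=a;o[:b.shape[0],a.shape[1]:]=b
cv2.imwrite('pics/crop.png',o);print(a.shape,o.shape)
for n,u,v,z in [('hub',151,174,198),('tip',211,124,190),('tongue',190,262,10),('base',181,191,10),('ringc',386,214,14),('strap',387,211,78),('yel',398,271,14),('sq',487,261,14),('jar',354,110,70),('mug',35,250,60)]: print(n,atz(c,u,v,z))
print(ray(c,320,240)[0])
```

```text
(576, 544, 3) (576, 784, 3)
hub [622.5 166.3 198. ]
tip [700.5  83.8 190. ]
tongue [500.7 150.   10. ]
base [625.9 171.6  10. ]
ringc [ 594.2 -191.4   14. ]
strap [ 591.9 -187.5   78. ]
yel [ 495.1 -214.4   14. ]
sq [ 516.8 -368.4   14. ]
jar [ 761.8 -129.3   70. ]
mug [512.4 399.7  60. ]
[ 477.15770105 -103.65431332 1040.40065012]
```

View pics/crop.png

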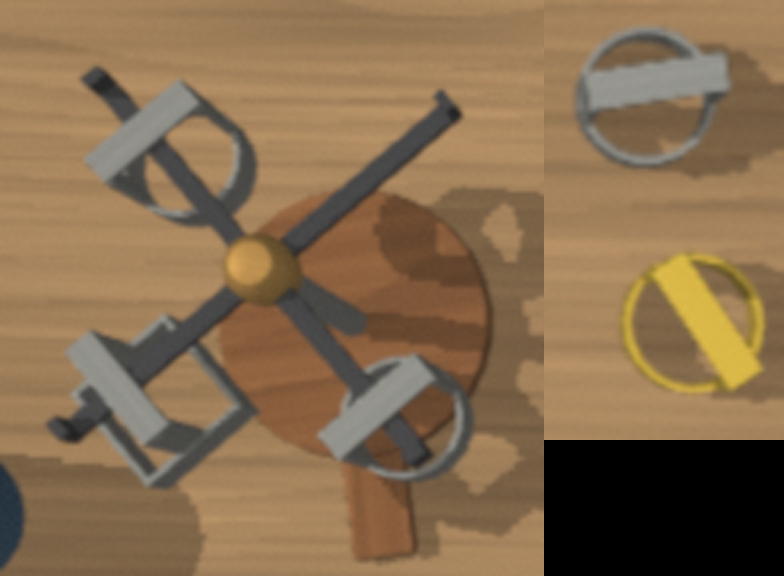

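Crop shows the empty arm from the hub (260,268) to its lip (448,105), the opposing arm tips, the tongue end (385,555), the round strap ends (587,93)–(727,74) and its ring centre (647,98).

Run:
```python
from h import *
c=load('t0')
A=lambda x,y,z: atz(c,70+x/3.2-.3,90+y/3.2-.3,z)
B=lambda x,y,z: atz(c,360+(x-544)/4-.4,190+y/4-.4,z)
tips=[A(97,75,190),A(448,103,190),A(420,455,183),A(65,430,190)]
for t in tips: print(t)
hub=np.mean(tips,0);print('hub',hub)
t1=A(385,556,12);t0=A(378,466,12);bc=A(355,325,15);print(t0,t1,bc)
an=lambda d:np.degrees(np.arctan2(d[1],d[0]))
for p in (t0,t1):
  for q in (hub,bc): print(an(p-q))
print('tips',[round(an(t-hub),1) for t in tips])
s1,s2=B(587,93,78),B(727,74,78);print(s1,s2,np.hypot(*(s1-s2)[:2]),(s1+s2)/2,an(s2-s1)); print('ring',B(647,98,24))
s=load('s0'); print(proj(s,[[*hub[:2],198],[*((s1+s2)/2)[:2],78],[*t1[:2],12],tips[1]]))
```

```text
[712.7 249.  190. ]
[703.6  85.8 190. ]
[541.3  93.3 183. ]
[547.8 254.5 190. ]
hub [626.35 170.65 188.25]
[547.4 155.5  12. ] [498.1 149.4  12. ] [624.7 170.9  15. ]
-169.1373541076881
-168.73283620142504
-170.59202091148012
-170.36163191039836
tips [np.float64(42.2), np.float64(-47.7), np.float64(-137.7), np.float64(133.1)]
[ 588.1 -160.3   78. ] [ 597.5 -217.5   78. ] 57.967232122984775 [ 592.8 -188.9   78. ] -80.66767366536993
ring [ 592.8 -189.5   24. ]
[[430.3 165.1]
 [286.2 283.3]
 [371.3 195.9]
 [430.3 209.6]]
```

```bash
cat >> h.py <<'E'
def rel(x,y,z,phi=None):
    s=ctrl.sense();M=R.from_quat(np.roll(s['ee_rot'],-1)).as_matrix();p=np.array(s['eef_pos'])
    d=M.T@(np.array([x,y,z])-p); ph=np.degrees(np.arctan2(M[1,0],M[0,0]))
    print('t',round(float(s['time_s']),2),'pos',p.round(1),'phi',ph.round(2),'tilt',M[:,2].round(3),'tool shift',d.round(1),'F',np.round(s['force'],1),'grip',round(float(s['grip_width']),3))
    if phi is not None: print('turn units about z',round((ph-phi)/6,3))
E
python3 -m inch '0 0 0 0 0 1;0 0 0 0 0 1;0 0 0 0 0 0.5;24 -22 0 0 0 0;24 -22 0 0 0 0;24 -22 0 0 0 0;24 -22 0 0 0 0;24 -22 0 0 0 0;24 -22 0 0 0 0;24 -22 0 0 0 0' 0
python3 -m inch '24 -22 0 0 0 0;24 -22 0 0 0 0;24 -22 0 0 0 0;24 -22 0 0 0 0;24 -22 0 0 0 0;24 -22 0 0 0 0;24 -22 0 0 0 0;24 -22 0 0 0 0;24 -22 0 0 0 0;24 -22 0 0 0 0'
python3 -c "
from h import *
rel(705,135,225,9.5)"
```

```text
time_s: 0.93
eef_pos: [358.7, -296.6, 231.1]
ee_rot: [-0.0, 0.997, 0.083, -0.0]
force: [0.4, 0.1, -0.4]
grip_width: 0.003
grip_force: 0.0
time_s: 1.77
eef_pos: [559.0, -39.8, 231.0]
ee_rot: [-0.0, 0.997, 0.083, -0.0]
force: [-0.2, -1.1, 0.0]
grip_width: -0.001
grip_force: 0.0
t 1.77 pos [559.  -39.8 231. ] phi 9.52 tilt [-0.001  0.    -1.   ] tool shift [ 172.9 -148.3    5.9] F [-0.2 -1.1  0. ] grip -0.001
turn units about z 0.003
```

```bash
python3 -m inch '29 -25 0 0 0 0;29 -25 0 0 0 0;29 -25 0 0 0 0;29 -25 0 0 0 0;29 -25 0 0 0 0;28 -24 0 0 0 0;0 0 0 0 0 0;0 0 0 0 0 0;0 0 20 0 0 0;0 0 20 0 0 0'
python3 - <<'E'
from h import *
rel(705,135,162,9.5)
cap('wrist','w0')
E
```

```text
time_s: 2.6
eef_pos: [704.4, 133.2, 192.1]
ee_rot: [0.0, 0.997, 0.083, 0.001]
force: [0.9, -0.1, -1.2]
grip_width: 0.002
grip_force: 0.0
t 2.6 pos [704.4 133.2 192.1] phi 9.46 tilt [ 0.002 -0.    -1.   ] tool shift [ 0.9 -1.7 30.1] F [ 0.9 -0.1 -1.2] grip 0.002
turn units about z -0.006
```

View pics/w0.png

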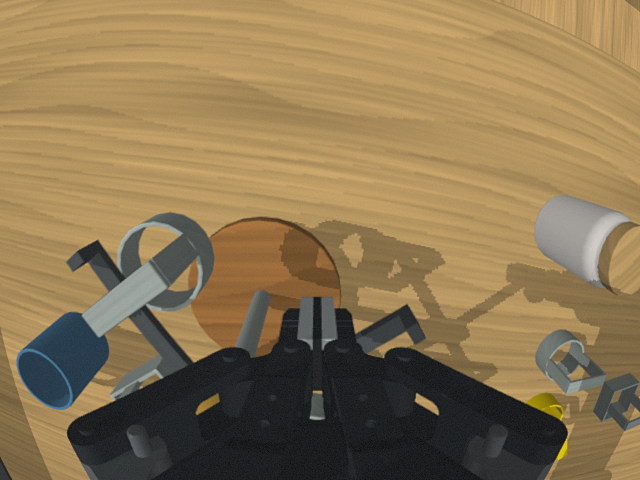

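The wrist view shows the shut fingers (318,320) left of the empty arm (390,330) and clear of it. I'll lower, then sweep the arc.

```bash
python3 -m inch '0 0 15 0 0 0;0 0 15 0 0 0;0 0 0 0 0 0;0 0 0 0 0 0;0 0 0 0 0 0;0 0 0 0 0 0;0 0 0 0 0 0;0 0 0 0 0 0;0 0 0 0 0 0;0 0 0 0 0 0'
python3 - <<'E'
from h import *
rel(705,135,162,9.5)
p=ctrl.sense()['eef_pos'][:2]-np.array([625.5,170.7]);print(np.hypot(*p),np.degrees(np.arctan2(p[1],p[0])))
th=np.radians(np.linspace(np.degrees(np.arctan2(p[1],p[0])),-154,31))
P=87.3*np.c_[np.cos(th),np.sin(th)];P[0]=p
f=np.radians(9.5)
D=np.diff(P,axis=0);print(np.c_[D@[np.cos(f),np.sin(f)],D@[np.sin(f),-np.cos(f)]].round(1).tolist())
E
```

```text
time_s: 3.48
eef_pos: [704.4, 134.2, 161.5]
ee_rot: [0.0, 0.997, 0.083, 0.0]
force: [0.2, -0.1, 0.1]
grip_width: 0.001
grip_force: 0.0
t 3.48 pos [704.4 134.2 161.5] phi 9.52 tilt [ 0.  0. -1.] tool shift [ 0.7 -0.7 -0.5] F [ 0.2 -0.1  0.1] grip 0.001
turn units about z 0.003
86.97073140740027 -24.849762603733318
[[-3.6, 5.5], [-4.3, 5.0], [-4.6, 4.6], [-5.0, 4.3], [-5.3, 3.9], [-5.6, 3.5], [-5.8, 3.0], [-6.0, 2.6], [-6.2, 2.1], [-6.3, 1.7], [-6.4, 1.2], [-6.5, 0.7], [-6.6, 0.2], [-6.6, -0.3], [-6.5, -0.8], [-6.4, -1.3], [-6.3, -1.7], [-6.2, -2.2], [-6.0, -2.7], [-5.8, -3.1], [-5.5, -3.5], [-5.2, -3.9], [-4.9, -4.3], [-4.6, -4.7], [-4.2, -5.0], [-3.8, -5.3], [-3.4, -5.6], [-3.0, -5.8], [-2.6, -6.0], [-2.1, -6.2]]
```

```bash
python3 -m inch '-3.6 5.5 0 0 0 0;-4.3 5 0 0 0 0;-4.6 4.6 0 0 0 0;-5 4.3 0 0 0 0;-5.3 3.9 0 0 0 0;-5.6 3.5 0 0 0 0;-5.8 3 0 0 0 0;-6 2.6 0 0 0 0;-6.2 2.1 0 0 0 0;-6.3 1.7 0 0 0 0'
python3 -m inch '-6.4 1.2 0 0 0 0;-6.5 0.7 0 0 0 0;-6.6 0.2 0 0 0 0;-6.6 -0.3 0 0 0 0;-6.5 -0.8 0 0 0 0;-6.4 -1.3 0 0 0 0;-6.3 -1.7 0 0 0 0;-6.2 -2.2 0 0 0 0;-6 -2.7 0 0 0 0;-5.8 -3.1 0 0 0 0'
python3 -m inch '-5.5 -3.5 0 0 0 0;-5.2 -3.9 0 0 0 0;-4.9 -4.3 0 0 0 0;-4.6 -4.7 0 0 0 0;-4.2 -5 0 0 0 0;-3.8 -5.3 0 0 0 0;-3.4 -5.6 0 0 0 0;-3 -5.8 0 0 0 0;0 0 0 0 0 0;0 0 0 0 0 0'
python3 - <<'E'
from h import *
rel(545,136,162,9.5)
a=cap('top','t1')['image'][:,:,::-1];b=cap('wrist','w1')['image'][:,:,::-1]
a=cv2.resize(a[90:330,60:300],(480,480),interpolation=2);o=np.hstack([a,cv2.resize(b[180:480,150:470],(320,300))[:300]if 0 else np.vstack([b[180:480,150:470],np.zeros((180,320,3),np.uint8)])]);cv2.imwrite('pics/x1.png',o)
E
```

```text
time_s: 4.32
eef_pos: [657.9, 89.3, 161.4]
ee_rot: [0.0, 0.997, 0.083, 0.0]
force: [1.7, 2.0, -0.5]
grip_width: 0.002
grip_force: 0.7
time_s: 5.15
eef_pos: [593.7, 89.2, 161.4]
ee_rot: [0.0, 0.997, 0.083, 0.0]
force: [3.1, 0.4, 0.9]
grip_width: 0.0
grip_force: 0.9
time_s: 5.98
eef_pos: [553.5, 121.4, 161.2]
ee_rot: [-0.0, 0.997, 0.083, -0.0]
force: [0.3, -0.3, -0.3]
grip_width: 0.001
grip_force: 0.0
t 5.98 pos [553.5 121.4 161.2] phi 9.55 tilt [-0.001  0.    -1.   ] tool shift [ -6.  -15.9  -0.8] F [ 0.3 -0.3 -0.3] grip 0.001
turn units about z 0.008
```

View pics/x1.png

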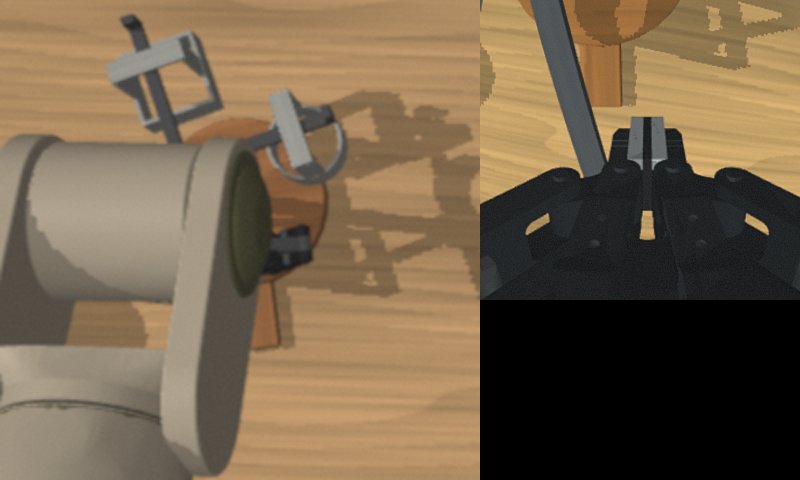

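The top view now shows the back arm's tip at (126,100) and the right arm's tip at (222,146). These two give the head angle.

Run:
```python
from h import *
c=load('t1');h=np.array([625.5,170.7])
for x,y,o in [(132,20,180),(325,113,90)]:
    p=atz(c,60+x/2,90+y/2,189)[:2]-h;a=np.degrees(np.arctan2(p[1],p[0]));print(np.hypot(*p),a,'rotor',(a-o+170.4+180)%360-180)
```

```text
115.74303434764448 20.799387141972673 rotor 11.199387141972664
113.18131471227925 -68.21739142503675 rotor 12.182608574963268
```

```bash
python3 -m inch '-1.6 -4 0 0 0 0;-1.6 -4 0 0 0 0;-1.4 -4 0 0 0 0;-1.4 -4 0 0 0 0;0 0 0 0 0 0;0 0 0 0 0 0;0 10 0 0 0 0;0 15 0 0 0 0;0 15 -20 0 0 0;0 0 -30 0 0 0'
python3 - <<'E'
from h import *
rel(592.8,-189.2,130,9.3)
E
```

```text
time_s: 6.92
eef_pos: [551.2, 93.5, 209.4]
ee_rot: [-0.0, 0.997, 0.082, -0.003]
force: [0.5, 0.4, -0.1]
grip_width: 0.002
grip_force: 0.0
t 6.92 pos [551.2  93.5 209.4] phi 9.38 tilt [-0.006 -0.    -1.   ] tool shift [ -4.6 285.7  79.3] F [ 0.5  0.4 -0.1] grip 0.002
turn units about z 0.013
```

```bash
python3 -m inch '0 31 0 0 0 0;0 32 5 0 0 0;0 32 5 0 0 0;0 32 10 0 0 0;-1 32 10 0 0 0;-1 32 10 0 0 0;-1 32 15 0 0 0;-1 32 15 0 0 0;-1 30 10 0 0 0;0 0 0 0 0 0' 1
python3 - <<'E'
from h import *
rel(592.8,-189.2,130,9.3)
a=cap('top','t2')['image'][:,:,::-1];b=cap('wrist','w2')['image'][:,:,::-1]
a=cv2.resize(a[60:300,60:240],(360,480),interpolation=2);o=np.hstack([a,b[0:480,110:530]]);cv2.imwrite('pics/x2.png',o)
E
```

```text
time_s: 7.75
eef_pos: [592.9, -191.1, 128.5]
ee_rot: [-0.0, 0.997, 0.08, -0.002]
force: [0.4, 0.4, -0.3]
grip_width: 0.999
grip_force: 0.0
t 7.75 pos [ 592.9 -191.1  128.5] phi 9.23 tilt [-0.003  0.    -1.   ] tool shift [ 0.2 -1.9 -1.5] F [ 0.4  0.4 -0.3] grip 0.999
turn units about z -0.012
```

View pics/x2.png

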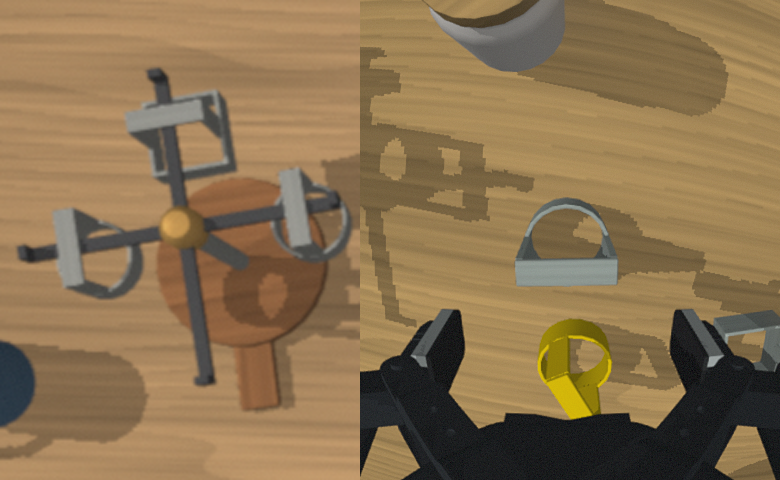

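The hook now points along the tongue: front tip at crop (205,380), back tip at (157,75). The round strap sits centred between the open fingers, at crop (567,272). Checking the numbers.

Run:
```python
from h import *
c=load('t2');h=np.array([625.5,170.7]);P=[]
for x,y,z,o in [(157,75,190,180),(337,202,190,90),(205,380,190,0),(22,254,190,-90)]:
    p=atz(c,60+x/2,60+y/2,z)[:2];P.append(p);d=p-h;a=np.degrees(np.arctan2(d[1],d[0]));print(p,np.hypot(*d),a,'rotor',(a-o+170.4+180)%360-180)
print(np.mean(P,0))
w=load('w2')
for v in (262,285): print([atz(w,110+u-360,v,78,True) for u in (516,617)])
print(ray(w,320,240,True))
```

```text
[737.6 193. ] 114.29654412973301 11.250945762348392 rotor 1.6509457623483854
[646.   55.7] 116.8128845633049 -79.8925731234684 rotor 0.5074268765316106
[512.9 146.6] 115.15020625252916 -167.9191437608332 rotor 2.4808562391667976
[601.6 285.6] 117.3593626431228 101.75036595406374 rotor 2.1503659540637727
[624.525 170.225]
[array([ 594.5, -160.3,   78. ]), array([ 603.6, -216. ,   78. ])]
[array([ 580.6, -161.9,   78. ]), array([ 589.9, -218.9,   78. ])]
(array([ 667.47901188, -177.472084  ,  272.52324803]), array([-0.27408911, -0.05202134, -0.96029628]))
```

```bash
python3 -m inch '0 -1.9 15 0 0 0;0 0 20 0 0 0;0 0 20 0 0 0;0 0 20 0 0 0;0 0 14 0 0 0;0 0 6 0 0 0;0 0 0 0 0 0;0 0 0 0 0 0;0 0 0 0 0 0;0 0 0 0 0 0' 1
python3 -m inch '0 0 0 0 0 0;0 0 0 0 0 0;0 0 0 0 0 0;0 0 0 0 0 0;0 0 0 0 0 0;0 0 0 0 0 0;0 0 0 0 0 0;0 0 0 0 0 0;0 0 0 0 0 0;0 0 0 0 0 0' 0 50
python3 -c "
from h import *
rel(592.8,-189.2,33,9.3)"
```

```text
time_s: 8.68
eef_pos: [594.3, -183.9, 37.6]
ee_rot: [0.001, 0.997, 0.083, 0.001]
force: [0.2, -0.0, 0.4]
grip_width: 1.003
grip_force: 0.0
time_s: 9.52
eef_pos: [594.1, -184.0, 37.0]
ee_rot: [0.0, 0.997, 0.083, 0.001]
force: [-1.1, -0.3, 6.2]
grip_width: 0.675
grip_force: 53.6
t 9.52 pos [ 594.1 -184.    37. ] phi 9.51 tilt [ 0.001 -0.001 -1.   ] tool shift [-2.2  4.9  4. ] F [-1.1 -0.3  6.2] grip 0.675
turn units about z 0.035
```

```bash
python3 -m inch '0 0 -12 0 0 0;0 0 -20 0 0 0;0 0 -25 0 0 0;0 0 -25 0 0 0;0 0 -25 0 0 0;0 0 -25 0 0 0;-10 0 0 0 0 -0.3;-15 0 0 0 0 0;0 0 0 0 0 0;0 0 0 0 0 0'
python3 -c "
from h import *
rel(466,138.7,169,11.3)"
```

```text
time_s: 10.35
eef_pos: [569.0, -188.3, 168.8]
ee_rot: [-0.0, 0.995, 0.098, -0.0]
force: [-0.0, -0.2, -0.3]
grip_width: 0.668
grip_force: 53.5
t 10.35 pos [ 569.  -188.3  168.8] phi 11.27 tilt [-0.  0. -1.] tool shift [-3.710e+01 -3.409e+02 -2.000e-01] F [-0.  -0.2 -0.3] grip 0.668
turn units about z -0.005
```

```bash
python3 -m inch '-5 -15 0 0 0 0;-6 -26 0 0 0 0;-6 -28 0 0 0 0;-6 -28 0 0 0 0;-6 -28 0 0 0 0;-4 -28 0 0 0 0;-4 -28 0 0 0 0;0 -28 0 0 0 0;0 -28 0 0 0 0;0 -28 0 0 0 0'
python3 -m inch '0 -28 0 0 0 0;0 -25 0 0 0 0;0 -15 0 0 0 0;0 -8 0 0 0 0;0 0 0 0 0 0;0 0 0 0 0 0;0 0 0 0 0 0;0 0 0 0 0 0;0 0 0 0 0 0;0 0 0 0 0 0'
python3 - <<'E'
from h import *
rel(544.6,154.4,169,11.3)
a=cap('scene','s3')['image'][:,:,::-1];b=cap('wrist','w3')['image'][:,:,::-1]
a=cv2.resize(a[90:250,330:520],(475,400),interpolation=2)
o=np.zeros((480,795,3),np.uint8);o[:400,:475]=a;o[:,475:]=b[:,160:480];cv2.imwrite('pics/x3.png',o)
E
```

```text
time_s: 11.18
eef_pos: [480.9, 65.8, 168.5]
ee_rot: [-0.0, 0.995, 0.098, 0.0]
force: [0.7, -0.6, -0.0]
grip_width: 0.676
grip_force: 53.6
time_s: 12.02
eef_pos: [466.2, 138.3, 168.3]
ee_rot: [0.0, 0.995, 0.098, 0.0]
force: [0.2, -0.8, -2.0]
grip_width: 0.674
grip_force: 53.6
t 12.02 pos [466.2 138.3 168.3] phi 11.26 tilt [ 0. -0. -1.] tool shift [80.  -0.5 -0.7] F [ 0.2 -0.8 -2. ] grip 0.674
turn units about z -0.007
```

View pics/x3.png

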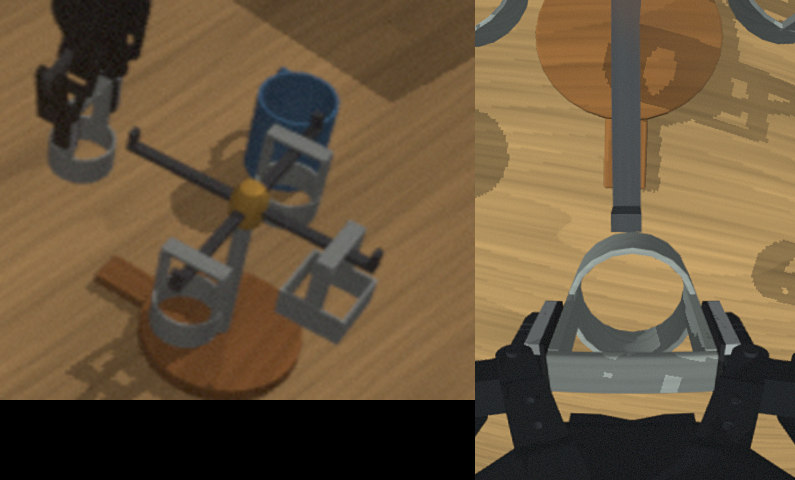

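The wrist view shows the arm straight ahead at column 626 against the arch centre at 634, so it will enter the opening with a small sideways trim.

```bash
python3 -m inch '5 -1 0 0 0 0;6 -0.5 0 0 0 0;7 0 0 0 0 0;7 0 0 0 0 0;7 0 0 0 0 0;7 0 0 0 0 0;6 0 0 0 0 0;5 0 0 0 0 0;0 0 0 0 0 0;0 0 0 0 0 0'
python3 -c "
from h import *
rel(544.6,154.4,169,11.3)"
```

```text
time_s: 12.95
eef_pos: [514.8, 150.1, 168.1]
ee_rot: [0.0, 0.995, 0.099, -0.0]
force: [-0.4, -0.4, -0.8]
grip_width: 0.674
grip_force: 53.6
t 12.95 pos [514.8 150.1 168.1] phi 11.31 tilt [-0. -0. -1.] tool shift [30.1  1.6 -0.9] F [-0.4 -0.4 -0.8] grip 0.674
turn units about z 0.002
```

```bash
python3 -m inch '5 0 0 0 0 0;6 0 0 0 0 0;7 0 0 0 0 0;7 0 0 0 0 0;5 0 0 0 0 0;2 0 0 0 0 0;0 0 0 0 0 0;0 0 0 0 0 0;0 0 0 0 0 0;0 0 0 0 0 0'
python3 - <<'E'
from h import *
rel(544.6,154.4,169,11.3)
a=cap('scene','s4')['image'][:,:,::-1];b=cap('wrist','w4')['image'][:,:,::-1]
a=cv2.resize(a[90:250,330:520],(475,400),interpolation=2)
o=np.zeros((480,795,3),np.uint8);o[:400,:475]=a;o[:,475:]=b[:,160:480];cv2.imwrite('pics/x4.png',o)
E
```

```text
time_s: 13.78
eef_pos: [546.0, 156.3, 168.4]
ee_rot: [0.0, 0.995, 0.099, -0.0]
force: [-0.6, 0.0, -0.4]
grip_width: 0.672
grip_force: 53.6
t 13.78 pos [546.  156.3 168.4] phi 11.31 tilt [-0. -0. -1.] tool shift [-1.8  1.6 -0.6] F [-0.6  0.  -0.4] grip 0.672
turn units about z 0.002
```

View pics/x4.png

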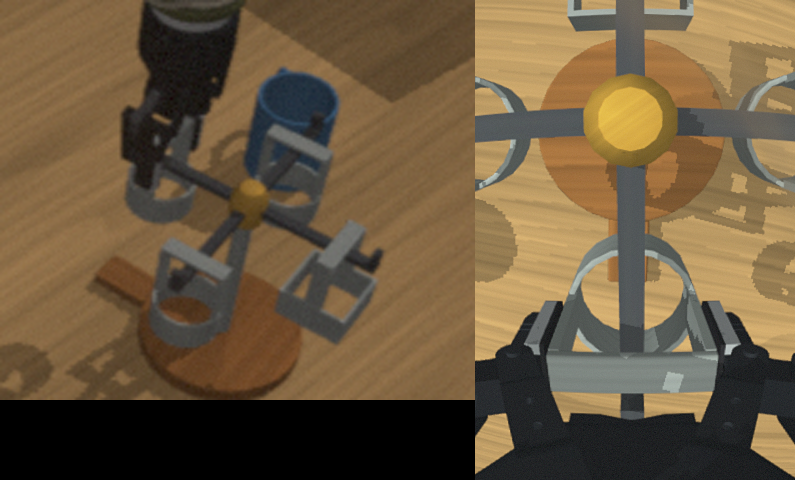

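The arm passes through the arch, centred at column 631. Lowering onto it.

```bash
python3 -m inch '0 0 4 0 0 0;0 0 5 0 0 0;0 0 5 0 0 0;0 0 4 0 0 0;0 0 3 0 0 0;0 0 2 0 0 0;0 0 1 0 0 0;0 0 0 0 0 0;0 0 0 0 0 0;0 0 0 0 0 0'
python3 -m inch '0 0 0.5 0 0 0;0 0 0.5 0 0 0;0 0 0.5 0 0 0;0 0 0 0 0 0;0 0 0 0 0 0;0 0 0 0 0 0;0 0 0 0 0 0;0 0 0 0 0 0;0 0 0 0 0 0;0 0 0 0 0 0'
```

```text
time_s: 14.72
eef_pos: [546.3, 156.4, 144.5]
ee_rot: [-0.0, 0.995, 0.099, 0.0]
force: [-0.3, 0.5, -1.1]
grip_width: 0.676
grip_force: 53.6
time_s: 15.55
eef_pos: [546.2, 156.4, 143.0]
ee_rot: [0.0, 0.995, 0.099, 0.0]
force: [-1.0, 0.4, 2.6]
grip_width: 0.672
grip_force: 53.6
```

```bash
python3 -m inch '0 0 0 0 0 0;0 0 0 0 0 0;0 0 0 0 0 0;0 0 0 0 0 0;0 0 0 0 0 0;0 0 0 0 0 0;0 0 0 0 0 0;0 0 0 0 0 0;0 0 0 0 0 0;0 0 0 0 0 0' 1
python3 -m inch '0 0 -5 0 0 0;0 0 -10 0 0 0;0 0 -15 0 0 0;0 0 -20 0 0 0;0 0 -20 0 0 0;0 0 -20 0 0 0;0 0 -20 0 0 0;-20 10 -10 0 0 0;-30 20 0 0 0 0;-30 30 0 0 0 0'
python3 -m inch '-30 30 0 0 0 0;-10 30 0 0 0 0;0 30 0 0 0 0;0 30 0 0 0 0;0 30 0 0 0 0;0 30 0 0 0 0;0 20 0 0 0 0;0 0 0 0 0 0;0 0 0 0 0 0;0 0 0 0 0 0'
python3 - <<'E'
from h import *
rel(544.6,154.4,169,11.3)
a=cap('scene','s5')['image'][:,:,::-1];b=cap('top','t5')['image'][:,:,::-1]
o=np.zeros((480,795,3),np.uint8);o[:400,:435]=cv2.resize(a[100:260,345:519],(435,400),interpolation=2);o[:480,435:]=cv2.resize(b[60:300,60:240],(360,480),interpolation=2);cv2.imwrite('pics/x5.png',o)
E
```

```text
time_s: 16.38
eef_pos: [546.2, 156.3, 142.8]
ee_rot: [-0.0, 0.995, 0.099, 0.0]
force: [0.3, -0.0, 0.1]
grip_width: 0.999
grip_force: 0.0
time_s: 17.22
eef_pos: [479.0, 82.9, 264.1]
ee_rot: [0.0, 0.995, 0.1, 0.001]
force: [0.3, -1.3, 0.7]
grip_width: 1.003
grip_force: 0.0
time_s: 18.05
eef_pos: [480.2, -120.2, 263.3]
ee_rot: [0.0, 0.995, 0.099, 0.0]
force: [1.0, 1.0, -0.6]
grip_width: 1.005
grip_force: 0.0
t 18.05 pos [ 480.2 -120.2  263.3] phi 11.33 tilt [ 0.  0. -1.] tool shift [ 117.  -256.6   94.4] F [ 1.   1.  -0.6] grip 1.005
turn units about z 0.005
```

View pics/x5.png

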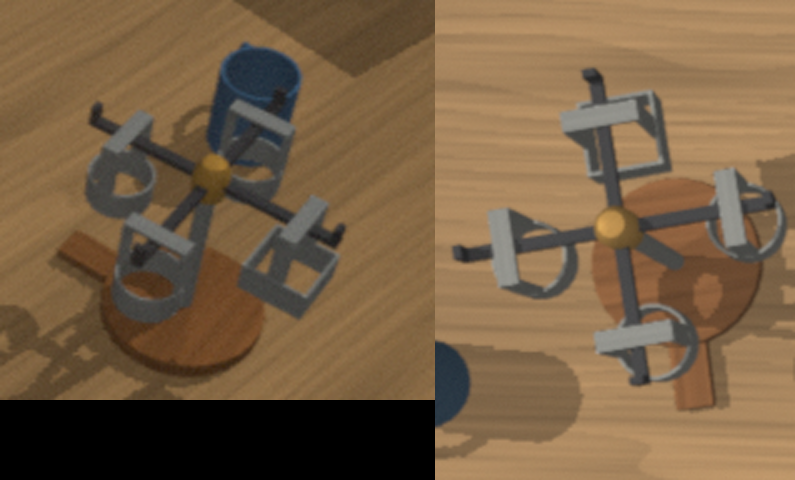

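The round cutter hangs upright on the front hook: strap at (636,338) in the top crop, with the arm along the tongue. Letting it settle for a moment, then handing in.

```bash
Z='x'; python3 -m inch '0 0 0 0 0 0;0 0 0 0 0 0;0 0 0 0 0 0;0 0 0 0 0 0;0 0 0 0 0 0;0 0 0 0 0 0;0 0 0 0 0 0;0 0 0 0 0 0;0 0 0 0 0 0;0 0 0 0 0 0'
python3 -m inch '0 0 0 0 0 0;0 0 0 0 0 0;0 0 0 0 0 0;0 0 0 0 0 0;0 0 0 0 0 0;0 0 0 0 0 0;0 0 0 0 0 0;0 0 0 0 0 0;0 0 0 0 0 0;0 0 0 0 0 0'
python3 -c "
from rig import ctrl
print(ctrl.finish_job())"
```

```text
time_s: 18.98
eef_pos: [480.3, -120.9, 262.8]
ee_rot: [-0.0, 0.995, 0.099, -0.0]
force: [0.7, -0.6, 0.2]
grip_width: 1.0
grip_force: 0.0
time_s: 19.82
eef_pos: [480.3, -120.9, 262.8]
ee_rot: [0.0, 0.995, 0.099, 0.0]
force: [-0.1, 0.5, -0.5]
grip_width: 1.001
grip_force: 0.0
the job is handed in; nothing more can be done
None
```

I handed the job in at about 20 s (no verdict came back): in the last pictures the round cutter hangs upright from the empty hook, which points about 2° off the front; the square and yellow cutters were never touched.

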